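# Load a weld-test coupon under the jig's spring clip

### The job

Press the jig's red foot bar down with one fingertip so that the yellow spring clip lifts, and keep it down while the other fingertip pushes the steel coupon along its slot, under the clip, until it is fully home against the stop. Only then let the bar up so that the clip comes down on the coupon, and move clear. Do not pick up or tip the coupon, and leave everything else where it lies.

Things in the scene. Friction and masses are not known exactly. Their poses are not given: they have to be found in the camera images.
- jig: blue coupon jig fixed to the table, base plate 235 x 160 x 12 mm. Origin: table height, on the slot's centre line, where the coupon's centre lies when home. x: the way the coupon is pushed; y: towards the red foot bar; z up. The slot's floor is 12 mm up. Two aluminium rails, 8 mm wide, tops 18 mm up, bound it at y = -27 and 27 mm. Nothing of the jig is over 46 mm high until the clip is opened (then 60 mm)
- stop (a point): middle of the steel stop's face at the slot's end, jig x = 40 mm, y = 0, 19 mm up (stop 14 mm thick, its top 26 mm up). The coupon is home when its front edge touches it
- shaft (a point): point on the clip's hinge shaft (8 mm thick, along the jig's x from -158 to 42 mm), at jig x = -60, y = 45 mm, 34 mm up. It runs between the slot and the foot bar, so one finger goes down on each side of it; end blocks at jig x = -163 and 47 mm reach 42 mm up
- coupon: bare steel weld-test coupon, flat plate 80 mm long (its x) x 50 mm wide (its y) x 12 mm thick, 0.3 to 0.46 kg, dark weld stripe across its middle. Origin: centre of its underside. It starts lying in the slot between the rails, centre 40 to 70 mm before home, its x along the jig's x. Its top is 24 mm above the table
- clip (a joint): turn of the spring clip about its shaft (the coupon cannot wedge it open): 0 at rest, nose low, blocking the slot; 0.40 rad with the foot bar fully down on the base plate, nose raised 17 mm. The coupon passes freely below from about 0.20 rad up; let go over the coupon, it springs back and bears on it at about 0.165 rad
- foot_bar (a point): centre of the top of the clip's red foot bar, 140 mm long (jig x from -160 to -20 mm), 34 mm wide. At rest it is at jig y = 79 mm, 29 mm up, sloping up outwards by 0.4 rad; fully pressed it is flat at y = 74 mm (57 to 91), 16 mm up, 8 mm below the coupon's top. It takes about 3 N at first, 8 N fully down, the same all along, so a fingertip may slide along it
- clip_nose (a point): lower front edge of the clip's yellow nose, which spans jig x 8 to 32 mm and reaches over the slot from the shaft to y = -6 mm. At rest it is 17 mm above the table and so blocks the 12 mm thick coupon, whose top is at 24 mm
- spare_coupon: spare steel coupon, the same as the work piece (80 x 50 x 12 mm), flat on the table beside the jig; origin: centre of its underside. Leave alone
- wrench: steel wrench lying flat on the table to the left of the jig; leave alone
- nut: brass spacer ring (24 mm across, 10 mm high) on the table beyond the jig's stop; leave alone
- gauge_pin: upright steel gauge pin (12 mm diameter, 45 mm high) on the table just to the right of the jig; leave alone
- spray_can: orange spray can (64 mm diameter, 190 mm high) well to the right; leave alone
- hammer: hammer lying well to the left; leave alone
- wire_brush: brush lying well to the right; leave alone
- grinder: red angle grinder lying at the back left; leave alone
Things that resemble listed ones, but are neither listed nor needed, are in the scene too. What is shaped like the coupon but blue, brown or turquoise is not meant.

How it is judged:
On the way, in this order (a step that is already met when the one before it is completed fails the run):
1. the foot bar is pressed and the clip is open, with the coupon still in front of it (value of joint clip above 0.2 rad and x of coupon in the frame of jig below -0.025 m), for 0.1 s.
2. the coupon is home against the stop while the clip is still held open (x of coupon in the frame of jig between -0.003 and 0.003 m and y of coupon in the frame of jig between -0.005 and 0.005 m and value of joint clip above 0.2 rad), for 0.1 s.
At the end, for the whole second after the job is handed in: The coupon lies flat in the slot at rest, within 3 mm of home against the stop, and the clip, let go, bears on its top (clip joint 0.13 to 0.20 rad) (x of coupon in the frame of jig between -0.003 and 0.003 m and y of coupon in the frame of jig between -0.005 and 0.005 m and z of coupon in the frame of jig below 0.014 m and angle between coupon's own z axis and vertical below 0.05 rad and linear speed of coupon below 0.01 m/s and value of joint clip between 0.13 and 0.2 rad); the robot touches nothing.
It fails at once if the coupon is lifted off the slot's floor or tipped (z of coupon in the frame of jig above 0.019 m or angle between coupon's own z axis and vertical above 0.12 rad).
It fails at once if the clip is let down on the coupon before the coupon is home (x of coupon in the frame of jig between -0.028 and -0.005 m and value of joint clip below 0.172 rad).
It fails at once if another thing on the table is moved (distance of any of spare_coupon, wrench, nut, gauge_pin, spray_can, hammer, wire_brush, grinder from where it was at the start of the episode above 0.015 m).
It also fails if it takes over 38 s, if anything falls off the work surface, if the arm or the gripper's body presses on something with over 40 N, if the wrist force passes 120 N, or if a joint passes its speed limit or range.

### The arm

A 6-joint arm with a two-finger parallel gripper is mounted at the origin on the work surface. World frame = base frame: x ahead of the robot, y to its left, z up, the work surface at z = 0. Lengths are in m, angles in rad, forces in N, time in s.
With the tool pointing down it reaches from about 0.325 to 0.85 m from the base axis. Payload 15.5 kg.
Tool frame: the origin (TCP) lies midway between the tips of the shut fingers; the grasp point (between the pads) lies bot.grip_point_offset behind it (bot.grip_point_offset is the distance from the TCP to the grasp point, in m); z points along the fingers, y is the line along which they close (so a half turn about z gives the same grasp; the last joint's range is limited). The gripper opens to 91 mm and grips with 3 to 60 N. Pads are 32 mm wide; open, the fingers measure 118 mm over their backs; the gripper's body (76 mm by 178 mm) begins 60 mm behind the grasp point.
Start: joints at [1.159, 0.494, 1.345, -0, 1.302, -0.096], TCP at [0.194, 0.594, 0.214] pointing down, gripper open.
Joint ranges: [-2.91, 2.91], [-0.82, 2.16], [0.22, 2.67], [-1.22, 4.37], [0.12, 2.79], [-3.08, 3.08]. Speed limits (rad/s): [1.89, 1.89, 2.57, 3.01, 3.01, 3.01].

### API

Orientations are given as [roll, pitch, yaw] about the fixed x, y, z axes, in that order (R = Rz(yaw) Ry(pitch) Rx(roll)).
In Python, from cell import bot gives the robot as it stands. The module is installed in compiled form; this text tells all that it offers.
- The arm moves only by the tool jog_arm, never from a script. Its argument "steps" is a list that holds one entry, the list of rows, each a list of 4 numbers: the shift along the world's x, y, z in units of 25 mm (1.0 is 25 mm), then the turn about the world's z in units of 5 degrees (1.0 is 5 degrees). A call has 1 to 20 rows; each row is the pose to reach, as a shift and turn from the pose commanded when the call began; what a row does not reach only later rows make up. A row lasts 1/10 s, in which the tool goes at most 50 mm and 8.59 degrees, less where a joint would pass 70% of its speed; a pose out of reach is approached as far as the arm can. A call with a gripper value outside its range is refused whole. "fingers" is the gripper command: -1 is shut, 1 is fully open, values between are in proportion, set as the call begins (left out, the last holds). The fingers move at their own pace and stop on an object; "newtons" is the grip in N (left out, the last holds). Time passes only in rows, so rows that repeat a pose let the fingers close. It gives the time, the measured TCP pose, the force, the opening and the grip force at its end, in the units of the state.
- bot.observe(): the state, without advancing time (a new reading comes with each control period).
- bot.snapshot(name): name is "scene" or "top" or "wrist"; returns a dict with "frame" (400x640x3 uint8, red, green, blue), "vertical_fov" (degrees; the focal length in pixels is half the picture's height over the tangent of half this angle, whatever the lens; pixels are square), "cx", "cy" (the principal point, pixels), "position" and "rotation" of the camera in the world. Camera axes: x right, y down, z forward; pixel columns grow to the right and rows downward; lengths in m; the calibration is good to about 2 mm. A picture is of the moment at which its call begins. There is no depth.
- bot.finish_job(): hands the job in; it is judged then, once.
The state is a dict: "time": time; "q": joint angles; "dq": joint speeds; "joint_torque": joint torques, N m; "tcp_pos": TCP position; "tool_rot": TCP orientation; "wrist_force": force on the tool from outside, world axes, zero at the start; "torque": the same for the moment, N m; "finger_gap": opening from 0.0 (shut) to 1.0 (fully open); "finger_force": force on a finger pad.
Only numpy, scipy, OpenCV 4.12 (cv2) and the standard library are available. Lean on these libraries where they do the work, as an engineer would, in place of code of your own. Each camera call takes 0.05 s, during which the arm holds its last target. There are 200 camera calls.

## Working session

There is one attempt and no reset: what is moved stays moved. The work goes in short steps, Python scripts to look and compute and a tool call to move; the robot and the scene stay as the last step left them, time stands still between calls to the robot, and variables do not carry over. Pictures are saved under pics/ and viewed, at most 10 in all, crops included, and the job is handed in when it is done.

Besides the shell and the picture viewer there is one more tool, called by a JSON object that holds its "method" and its "body", one argument or row to a line. jog_arm: Moves the arm, as the interface text tells. Its arguments: {"type":"object","properties":{"steps":{"type":"array"},"fingers":{"type":"number"},"newtons":{"type":"number"}},"required":["steps"]}

```bash
mkdir -p pics; cat > h.py <<'E'
import numpy as np, cv2, pickle
from cell import bot
def snap(n,f):
    s=bot.snapshot(n); cv2.imwrite(f'pics/{f}.png',s['frame'][:,:,::-1]); pickle.dump(s,open(f'pics/{f}.pkl','wb')); return s
def px2w(s,u,v,z):
    f=200/np.tan(np.radians(s['vertical_fov'])/2)
    d=np.array(s['rotation'])@np.array([(u-s['cx'])/f,(v-s['cy'])/f,1]); p=np.array(s['position'])
    return p+d*(z-p[2])/d[2]
E
python3 - <<'E'
from h import *
for n in('scene','top'):
    s=snap(n,n+'0'); print(n,s['position'],s['rotation'],s['vertical_fov'],s['cx'],s['cy'])
o=bot.observe(); print(o); print(bot.grip_point_offset)
E
```

```text
scene [1.47940755 0.35684041 0.86574519] [-2.25025506 -0.01277488  1.92865195] 47.95627064054624 323.1388431230875 202.26294835112438
top [ 0.30289902 -0.00518719  1.34685662] [-2.93150064e+00 -2.44733488e-03 -1.54014212e+00] 48.64403532423619 320.57376313993063 204.1661720829508
{'time': 0.1, 'q': array([ 1.15952743e+00,  4.94100550e-01,  1.34604681e+00,  2.12689939e-05,
        1.30248232e+00, -9.54776240e-02]), 'dq': array([-0.00224169, -0.00066939, -0.00127255, -0.00113535,  0.0009671 ,
       -0.00050049]), 'joint_torque': array([ 1.76782905e-03, -8.80234337e+01, -3.82550347e+01,  7.07237120e-02,
        4.84188565e-02, -3.61412148e-06]), 'tcp_pos': array([0.19395256, 0.59380468, 0.2134182 ]), 'tool_rot': array([-3.14056230e+00, -1.19271974e-04,  2.82579567e+00]), 'wrist_force': array([ 0.1205837 ,  0.01324754, -0.15679506]), 'torque': array([0.04654291, 0.01604476, 0.03024621]), 'finger_force': 0.0, 'finger_gap': 1.0046289327315094}
0.0188
```

View pics/top0.png

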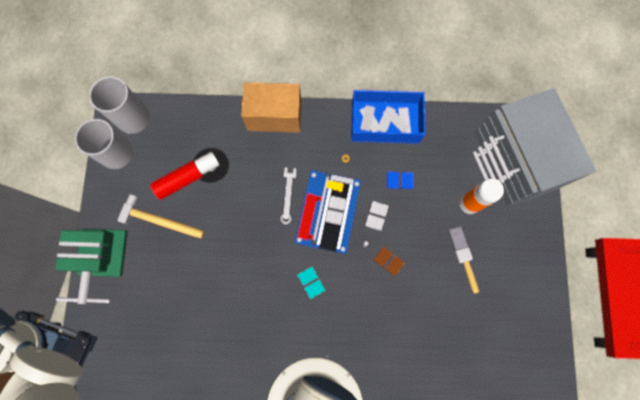

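View pics/scene0.png

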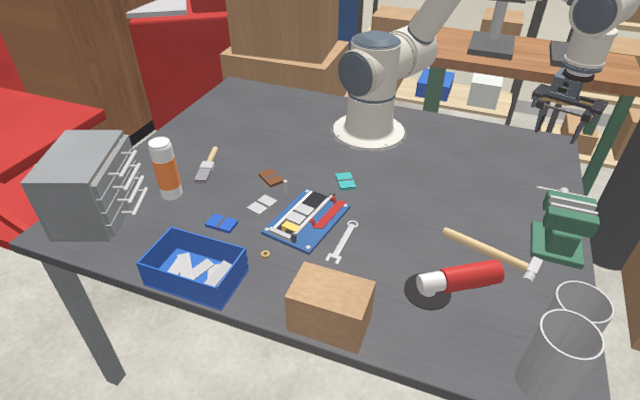

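The top view shows the jig around px (330,212), the stop end up (nut at 346,158), the red bar on the left and the gauge pin at (366,244). Next I'll enlarge it.

```bash
sed -i "s/np.array(s\['rotation'\])@/Rotation.from_euler('xyz',s['rotation']).as_matrix()@/; 1a from scipy.spatial.transform import Rotation" h.py
python3 - <<'E'
from h import *
im=cv2.imread('pics/top0.png')[150:270,270:410]
cv2.imwrite('pics/c1.png',cv2.resize(im,None,fx=5,fy=5,interpolation=cv2.INTER_CUBIC))
s=pickle.load(open('pics/top0.pkl','rb'))
for p in [(330,212),(346,158)]: print(px2w(s,*p,0))
E
```

```text
[ 0.56615441 -0.02965394  0.        ]
[ 0.74279391 -0.07597841  0.        ]
```

View pics/c1.png

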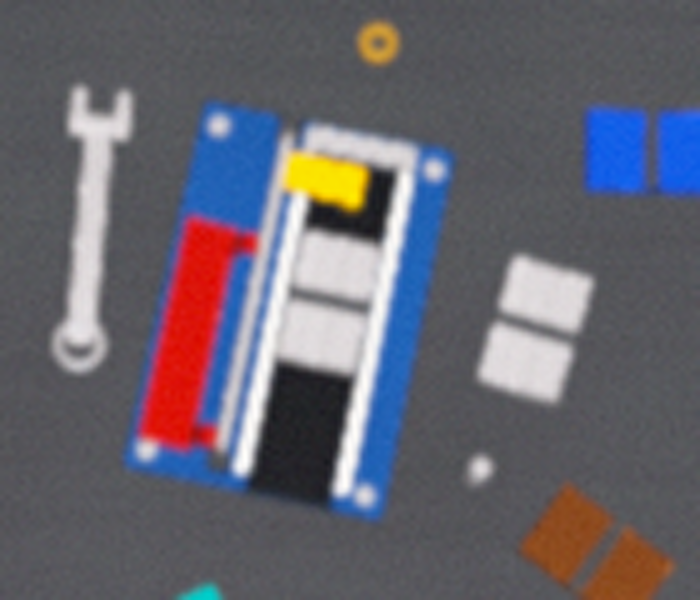

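```bash
cat >> h.py <<'E'
from scipy.optimize import least_squares
def w2px(s,P):
    f=200/np.tan(np.radians(s['vertical_fov'])/2)
    c=(np.atleast_2d(P)-s['position'])@Rotation.from_euler('xyz',s['rotation']).as_matrix()
    return c[:,:2]/c[:,2:]*f+[s['cx'],s['cy']]
def j2w(g,P):
    P=np.atleast_2d(P).astype(float); c,n=np.cos(g[2]),np.sin(g[2])
    return np.c_[g[0]+c*P[:,0]-n*P[:,1],g[1]+n*P[:,0]+c*P[:,1],P[:,2]]
def w2j(g,p):
    c,n=np.cos(g[2]),np.sin(g[2]); d=np.array(p[:2])-g[:2]; return np.array([c*d[0]+n*d[1],-n*d[0]+c*d[1]])
def fit(s,J,U,g0=(.6,-.03,-.2)):
    r=least_squares(lambda g:(w2px(s,j2w(g,J))-U).ravel(),g0,x_scale=[.1,.1,.1]); return r.x,r.fun.reshape(-1,2)
BAR=np.array([(-.02,.0947,.0356),(-.16,.0947,.0356),(-.02,.0633,.0224),(-.16,.0633,.0224)])
E
python3 - <<'E'
from h import *
s=pickle.load(open('pics/top0.pkl','rb'))
k=lambda a:(np.array(a)+.5)/5-.5+[270,150]
g,r=fit(s,BAR,k([(190,218),(142,437),(236,228),(193,448)]))
print(g,np.degrees(g[2]),r.round(2))
for n,c in dict(front=(340,237),rear=(317,370),stopL=(307,147),stopR=(412,167)).items(): print(n,w2j(g,px2w(s,*k(c),.024)))
t=j2w(g,(-.06,.037,0))[0]; d=t[:2]-bot.observe()['tcp_pos'][:2]; print(t,d/.025)
E
```

```text
[ 0.62241884 -0.05449731 -0.16193181] -9.278009036706157 [[-0.45 -0.83]
 [-0.13  0.17]
 [ 0.48  0.08]
 [ 0.1   0.55]]
front [-0.01371476  0.00100577]
rear [-0.09764569 -0.0004898 ]
stopL [0.0385459  0.03153963]
stopR [ 0.03844054 -0.03450759]
[ 0.56916911 -0.00830786  0.        ] [ 15.00866187 -24.08450124]
```

{"method": "jog_arm", "body": {
  "steps": [
    [[1, -2, 0.5, 0.1], [2.5, -4, 1, 0.3], [4, -6, 1, 0.5], [5, -8, 1, 0.7], [6, -10, 1, 0.8], [7.5, -12, 1, 0.9], [9, -14, 1, 1.1], [10, -16, 1, 1.3], [11.5, -18, 1, 1.4], [13, -20, 1, 1.6], [14, -22, 1, 1.6], [15, -24, 1, 1.6], [15, -24, 1, 1.6], [15, -24, 1, 1.6], [15, -24, 1, 1.6], [15, -24, 1, 1.6], [15, -24, 1, 1.6]]
  ],
  "fingers": 0.33
}}

```text
time: 1.8
tcp_pos: [0.5684, -0.0053, 0.2386]
tool_rot: [3.141, -0.001, 2.965]
wrist_force: [0.4, -0.1, 0.1]
finger_gap: 0.665
finger_force: 0.0
```

```bash
python3 - <<'E'
from h import *
s=snap('wrist','w1'); print(s['position'],s['rotation'],s['vertical_fov'],s['cx'],s['cy'])
o=bot.observe(); print(o['time'],o['tcp_pos'],o['tool_rot'],o['finger_gap'],o['q'],o['wrist_force'])
E
```

```text
[0.49327672 0.00776792 0.40861126] [ 2.86852668e+00 -4.31767903e-04  1.39527874e+00] 65.77003022585409 324.6161382982328 200.37997977739568
1.85 [ 0.56836374 -0.00485711  0.23876293] [ 3.14138491e+00 -8.14971709e-04  2.96611305e+00] 0.6672321683326596 [-1.13758010e-01  3.90346400e-01  1.45317225e+00  2.67439417e-04
  1.29887462e+00 -1.50914659e+00] [-0.12555226  1.14028725 -0.1965547 ]
```

View pics/w1.png

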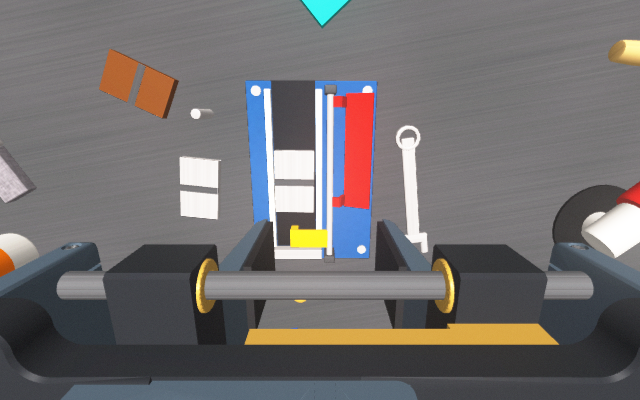

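The wrist view shows the whole jig clearly: red bar (345–374, 93–209), coupon (275–315, 150–213) and nose (290–328, 227–248).

```bash
python3 - <<'E'
from h import *
im=cv2.imread('pics/w1.png')[73:269,240:390]
cv2.imwrite('pics/c2.png',cv2.resize(im,None,fx=3,fy=3,interpolation=cv2.INTER_CUBIC))
E
```

```text
(no output)
```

View pics/c2.png

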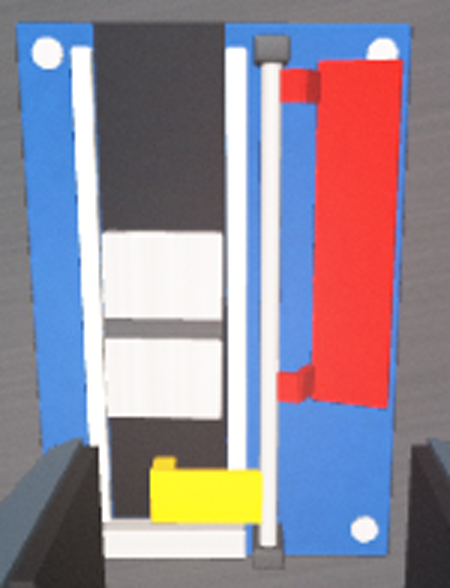

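```bash
python3 - <<'E'
from h import *
s=pickle.load(open('pics/w1.pkl','rb'))
k=lambda a:(np.array(a)+.5)/3-.5+[240,73]
J=np.vstack([BAR,[(-.158,.045,.036),(.042,.045,.036),(.04,0,.026)]])
U=[(387,407),(403,60),(312,399),(317,60),(270,63),(268,543),(174,526)]
g,r=fit(s,J,k(U)); print(g,np.degrees(g[2]),r.round(2))
for n,c,z in [('front',(165,417),.024),('rear',(162,232),.024),('railL',(229,48),.018),('railL',(229,460),.018),('railR',(93,48),.018),('railR',(111,515),.018),('stop',(174,526),.026),('cornL',(222,240),.024),('cornL',(222,410),.024)]: print(n,w2j(g,px2w(s,*k(c),z)).round(4))
o=bot.observe();print('tcp jig',w2j(g,o['tcp_pos']),np.degrees(o['tool_rot'][2])-180)
E
```

```text
[ 0.62018799 -0.05362191 -0.17402305] -9.970786050684822 [[ 0.5   0.49]
 [-0.25 -1.2 ]
 [-0.01  0.2 ]
 [ 0.12 -0.38]
 [ 0.49 -0.3 ]
 [ 0.65  0.37]
 [-1.61  1.47]]
front [-0.0127 -0.0006]
rear [-0.0926  0.0004]
railL [-0.1644  0.0284]
railL [0.0095 0.0269]
railR [-0.1645 -0.0255]
railR [ 0.036  -0.0271]
stop [0.0379 0.0022]
cornL [-0.0893  0.025 ]
cornL [-0.0158  0.0242]
tcp jig [-0.05948494  0.0390551 ] -10.054240434586006
```

{"method": "jog_arm", "body": {
  "steps": [
    [[-1, 0.1, -0.5, 0], [-2, 0.3, -1.5, 0], [-2.4, 0.34, -3, 0], [-2.4, 0.34, -4.5, 0], [-2.4, 0.34, -6, 0], [-2.4, 0.34, -7, 0], [-2.4, 0.34, -7.15, 0], [-2.4, 0.34, -7.15, 0], [-2.4, 0.34, -7.15, 0], [-2.4, 0.34, -7.15, 0]]
  ]
}}

```text
time: 2.85
tcp_pos: [0.5099, 0.0027, 0.0616]
tool_rot: [3.141, 0.002, 2.966]
wrist_force: [0.3, 0.2, -0.5]
finger_gap: 0.667
finger_force: 0.0
```

```bash
python3 - <<'E'
from h import *
g=np.array([.62019,-.05362,-.17402])
s=snap('wrist','w2'); o=bot.observe(); print(o['time'],o['tcp_pos'],w2j(g,o['tcp_pos']),np.degrees(o['tool_rot'][2])-180,o['wrist_force'],o['finger_gap'])
E
```

```text
2.9 [0.50984759 0.00266951 0.06140903] [-0.11842201  0.03633434] -10.080573718941793 [-0.70032481 -0.26484623  0.0547566 ] 0.6654500258857424
```

View pics/w2.png

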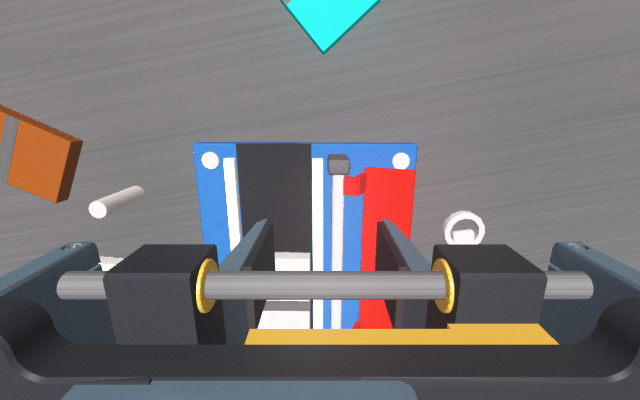

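{"method": "jog_arm", "body": {
  "steps": [
    [[0, 0, -0.4, 0], [0, 0, -0.8, 0], [0, 0, -1.1, 0], [0, 0, -1.3, 0], [0, 0, -1.45, 0], [0, 0, -1.55, 0], [0, 0, -1.65, 0], [0, 0, -1.72, 0], [0, 0, -1.72, 0], [0, 0, -1.72, 0], [0, 0, -1.72, 0]]
  ]
}}

```text
time: 4.0
tcp_pos: [0.5087, 0.0008, 0.0178]
tool_rot: [-3.139, -0.0, 2.966]
wrist_force: [-9.6, -24.1, 25.6]
finger_gap: 0.665
finger_force: 13.9
```

```bash
python3 - <<'E'
from h import *
g=np.array([.62019,-.05362,-.17402])
s=snap('wrist','w3');s=snap('scene','s3');o=bot.observe(); print(o['time'],o['tcp_pos'],w2j(g,o['tcp_pos']),np.degrees(o['tool_rot'][2])-180,o['wrist_force'],o['torque'],o['finger_gap'])
a=cv2.resize(cv2.imread('pics/scene0.png')[170:260,250:370],None,fx=3.3,fy=3.3,interpolation=cv2.INTER_CUBIC)
b=cv2.resize(cv2.imread('pics/s3.png')[170:260,250:370],None,fx=3.3,fy=3.3,interpolation=cv2.INTER_CUBIC)
cv2.imwrite('pics/c3.png',np.hstack([a,b]))
E
```

```text
4.1 [0.50866772 0.00082698 0.01783498] [-0.11926504  0.03431535] -10.052910721972609 [-10.33511568 -25.28460465  25.20566114] [-3.77617035  1.70331087  0.19706958] 0.6660672451436009
```

View pics/c3.png

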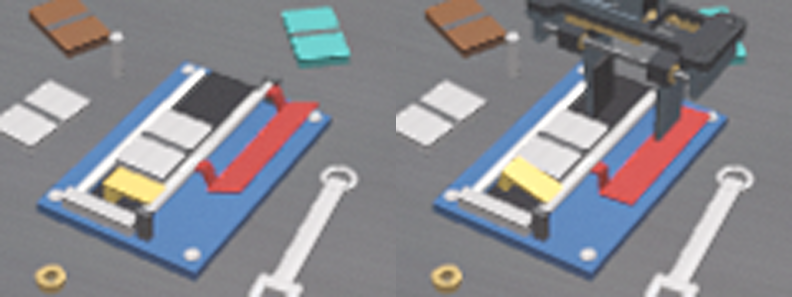

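{"method": "jog_arm", "body": {
  "steps": [
    [[-0.01, -0.04, 0, 0], [-0.01, -0.08, 0, 0], [-0.01, -0.08, 0, 0], [0.1, -0.1, 0, 0], [0.2, -0.12, 0, 0], [0.3, -0.13, 0, 0], [0.4, -0.15, 0, 0], [0.5, -0.17, 0, 0], [0.6, -0.19, 0, 0], [0.7, -0.2, 0, 0], [0.8, -0.22, 0, 0], [0.9, -0.24, 0, 0], [1.0, -0.26, 0, 0], [1.1, -0.27, 0, 0], [1.2, -0.29, 0, 0], [1.3, -0.31, 0, 0], [1.4, -0.33, 0, 0], [1.5, -0.34, 0, 0], [1.5, -0.34, 0, 0], [1.5, -0.34, 0, 0]]
  ]
}}

```text
time: 6.1
tcp_pos: [0.5444, -0.0056, 0.0169]
tool_rot: [-3.141, -0.004, 2.966]
wrist_force: [-10.5, 0.9, 11.5]
finger_gap: 0.661
finger_force: 6.7
```

```bash
python3 - <<'E'
from h import *
g=np.array([.62019,-.05362,-.17402])
s=snap('scene','s4');o=bot.observe(); print(o['time'],o['tcp_pos'],w2j(g,o['tcp_pos']),np.degrees(o['tool_rot'][2])-180,o['wrist_force'],o['torque'],o['finger_gap'])
b=cv2.resize(cv2.imread('pics/s4.png')[170:260,250:370],None,fx=5,fy=5,interpolation=cv2.INTER_CUBIC)
cv2.imwrite('pics/c4.png',b)
E
```

```text
6.15 [ 0.54446403 -0.00561172  0.01692535] [-0.08289455  0.03417177] -10.088228471256684 [-10.09344515   0.81798107  11.21620856] [0.39972042 1.81558298 0.09940363] 0.6660127537095374
```

View pics/c4.png

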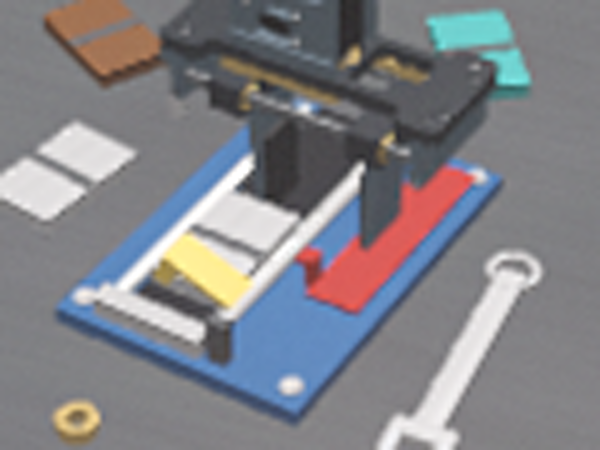

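The view shows the clip held open and the coupon sliding under it. Continuing to the stop.

{"method": "jog_arm", "body": {
  "steps": [
    [[0.1, -0.02, 0, 0], [0.2, -0.03, 0, 0], [0.3, -0.05, 0, 0], [0.4, -0.07, 0, 0], [0.5, -0.09, 0, 0], [0.6, -0.1, 0, 0], [0.7, -0.12, 0, 0], [0.78, -0.14, 0, 0], [0.86, -0.15, 0, 0], [0.94, -0.17, 0, 0], [1.0, -0.18, 0, 0], [1.0, -0.18, 0, 0]]
  ]
}}

```text
time: 7.35
tcp_pos: [0.5694, -0.0101, 0.0169]
tool_rot: [-3.141, -0.004, 2.966]
wrist_force: [-11.0, 1.2, 12.4]
finger_gap: 0.665
finger_force: 7.1
```

{"method": "jog_arm", "body": {
  "steps": [
    [[0.04, -0.01, 0, 0], [0.08, -0.01, 0, 0], [0.12, -0.02, 0, 0], [0.12, -0.02, 0, 0]]
  ]
}}

```text
time: 7.75
tcp_pos: [0.5698, -0.0102, 0.0167]
tool_rot: [-3.141, -0.009, 2.965]
wrist_force: [-22.2, 2.7, 22.7]
finger_gap: 0.662
finger_force: 13.6
```

{"method": "jog_arm", "body": {
  "steps": [
    [[0.04, -0.01, 0, 0], [0.04, -0.01, 0, 0]]
  ]
}}

```text
time: 7.95
tcp_pos: [0.5699, -0.0102, 0.0166]
tool_rot: [-3.141, -0.011, 2.965]
wrist_force: [-26.7, 4.7, 26.1]
finger_gap: 0.664
finger_force: 15.7
```

```bash
python3 - <<'E'
from h import *
s=snap('scene','s5')
cv2.imwrite('pics/c5.png',cv2.resize(cv2.imread('pics/s5.png')[180:255,250:350],None,fx=6,fy=6,interpolation=cv2.INTER_CUBIC))
E
```

```text
(no output)
```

View pics/c5.png

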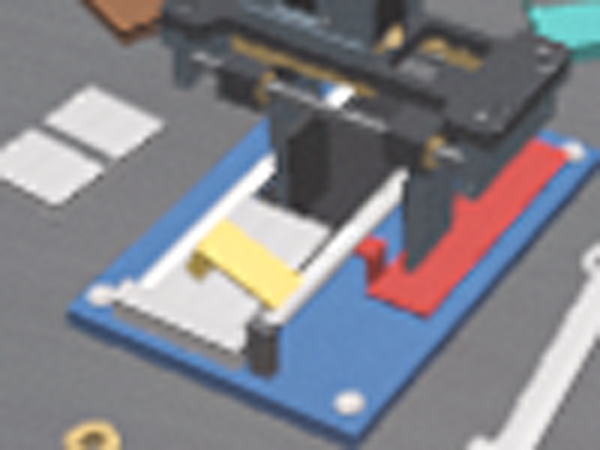

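The coupon now meets the stop with the clip still open. I'll back the finger off, then let the bar up.

{"method": "jog_arm", "body": {
  "steps": [
    [[-0.08, 0.01, 0, 0], [-0.16, 0.03, 0, 0], [-0.24, 0.04, 0, 0], [-0.32, 0.06, 0, 0], [-0.4, 0.07, 0, 0], [-0.4, 0.07, 0, 0], [-0.4, 0.07, 0.1, 0], [-0.4, 0.07, 0.2, 0], [-0.4, 0.07, 0.35, 0], [-0.4, 0.07, 0.5, 0], [-0.4, 0.07, 0.75, 0], [-0.4, 0.07, 1.2, 0], [-0.4, 0.07, 2, 0], [-0.4, 0.07, 3, 0], [-0.4, 0.07, 4, 0], [-1, 0.1, 5.5, 0], [-2, 0.2, 7, 0], [-2.5, 0.2, 8, 0], [-2.5, 0.2, 8, 0], [-2.5, 0.2, 8, 0]]
  ]
}}

```text
time: 10.0
tcp_pos: [0.5133, -0.0062, 0.2181]
tool_rot: [3.142, 0.002, 2.965]
wrist_force: [-0.9, 0.1, -0.2]
finger_gap: 0.667
finger_force: 0.0
```

```bash
python3 - <<'E'
from h import *
s=snap('wrist','w6'); o=bot.observe(); print(o['time'],o['tcp_pos'],o['wrist_force'])
cv2.imwrite('pics/c6.png',cv2.resize(cv2.imread('pics/w6.png')[60:290,220:420],None,fx=2.6,fy=2.6,interpolation=cv2.INTER_CUBIC))
E
```

```text
10.05 [ 0.51312532 -0.00617851  0.21720952] [-0.47999203  0.13990685 -1.17437367]
```

View pics/c6.png

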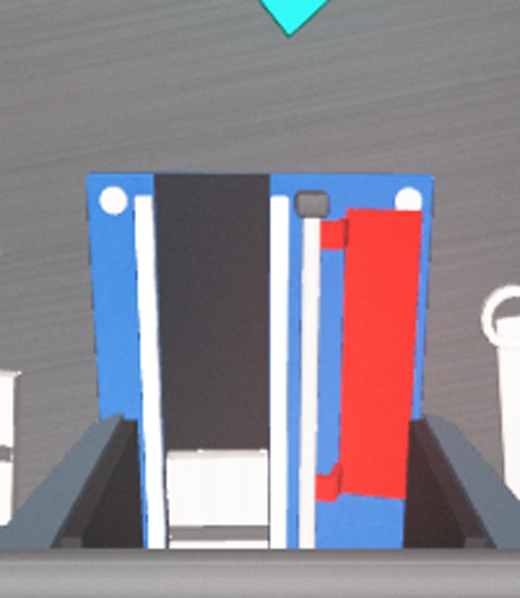

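The coupon's rear edge is at crop (217,451), and the bar has sprung partly up. I'll check that edge's position, then hand in.

```bash
python3 - <<'E'
from h import *
g=np.array([.62019,-.05362,-.17402]); s=pickle.load(open('pics/w6.pkl','rb'))
e=w2j(g,px2w(s,217.5/2.6+219.5,451/2.6+59.5,.024)); print(e)
st=w2j(g,px2w(s,0.5*(345+421)/2.6*1+219.5,210/2.6+59.5,.026)); print(st)
if abs(e[0]+.04)<.005: print(bot.finish_job())
E
```

```text
[-0.04462864  0.00090124]
[-0.1597628   0.07673831]
the job is handed in; nothing more can be done
None
```

The job is handed in: the coupon was pushed to the stop with the clip held open, the bar was then let up and the arm moved clear. My last reading put the coupon's rear edge about 4.6 mm short of its nominal home position. That is outside the 3 mm limit, but the camera reading is only good to a few millimetres. The finger did meet firm resistance where the stop should be, and the picture showed the coupon touching it. I did not measure the clip's final angle, and no verdict was returned.

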